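# Put a delivery of valves away in the stores

## Task

Lift the keeper plate straight up off its two dowels, keeping it level and leaving the valves standing where they are, and lay it flat and lengthwise on the black rubber mat, wholly within the mat's edges. Then move the four cartridge valves from the delivery rack to the storage rail, each standing upright on the floor of the nest of its own cap colour. Never tip a valve over on the way, and let go of everything at the end.

Things in the scene. Friction and masses are not known exactly. Their poses are not given: they have to be found in the camera images.
- valve_red: Loose upright cartridge valve with red cap, 0.16 kg: foot 36 mm wide, 12 high; neck 24 mm wide; cap 28 mm wide, from 34 to 62 mm up. Origin: centre of the underside, z up. Starts 12 mm above the bench in the dark delivery rack (6 mm rims around each foot), held in by the plate. Valves stand in a row along the plate's x axis, 62 mm apart, in any order.
- valve_yellow: Loose upright cartridge valve with yellow cap, 0.16 kg: foot 36 mm wide, 12 high; neck 24 mm wide; cap 28 mm wide, from 34 to 62 mm up. Origin: centre of the underside, z up. Starts 12 mm above the bench in the dark delivery rack (6 mm rims around each foot), held in by the plate. Valves stand in a row along the plate's x axis, 62 mm apart, in any order.
- valve_green: Loose upright cartridge valve with green cap, 0.16 kg: foot 36 mm wide, 12 high; neck 24 mm wide; cap 28 mm wide, from 34 to 62 mm up. Origin: centre of the underside, z up. Starts 12 mm above the bench in the dark delivery rack (6 mm rims around each foot), held in by the plate. Valves stand in a row along the plate's x axis, 62 mm apart, in any order.
- valve_blue: Loose upright cartridge valve with blue cap, 0.16 kg: foot 36 mm wide, 12 high; neck 24 mm wide; cap 28 mm wide, from 34 to 62 mm up. Origin: centre of the underside, z up. Starts 12 mm above the bench in the dark delivery rack (6 mm rims around each foot), held in by the plate. Valves stand in a row along the plate's x axis, 62 mm apart, in any order.
- nest_red: Fixed red open square nest, 60 x 60 x 12 mm, walls and floor 3 mm, home of the red valve. Origin: centre of its underside, 10 mm above the bench, z up; inner floor 3 mm above that. The four nests stand on the aluminium storage rail in a row along their x axes, 62 mm apart, in any order.
- nest_yellow: Fixed yellow open square nest, 60 x 60 x 12 mm, walls and floor 3 mm, home of the yellow valve. Origin: centre of its underside, 10 mm above the bench, z up; inner floor 3 mm above that. The four nests stand on the aluminium storage rail in a row along their x axes, 62 mm apart, in any order.
- nest_green: Fixed green open square nest, 60 x 60 x 12 mm, walls and floor 3 mm, home of the green valve. Origin: centre of its underside, 10 mm above the bench, z up; inner floor 3 mm above that. The four nests stand on the aluminium storage rail in a row along their x axes, 62 mm apart, in any order.
- nest_blue: Fixed blue open square nest, 60 x 60 x 12 mm, walls and floor 3 mm, home of the blue valve. Origin: centre of its underside, 10 mm above the bench, z up; inner floor 3 mm above that. The four nests stand on the aluminium storage rail in a row along their x axes, 62 mm apart, in any order.
- plate: Loose aluminium keeper plate, 286 (x) x 60 (y) x 8 mm, 0.3 kg, over the valves' feet; their caps stand up through its four 41 mm square holes. Origin: centre of underside, 36 mm above the bench at start. Two close end holes sit on brass dowels that reach 20 mm above its underside. Black grip post at its middle, 20 (x) by 16 mm (y), top 70 mm above the underside, 106 mm above the bench at start.
- mat: Fixed flat black rubber mat, 330 x 110 x 3 mm (x along, y across), the place for the keeper plate. Origin: centre of its underside, on the bench.

How it is judged (in metres and radians):
On the way:
1. the keeper plate lies on the mat, the valves still standing where they were (x of plate in the frame of mat between -0.025 and 0.025 m and y of plate in the frame of mat between -0.028 and 0.028 m and angle between the x axis of plate and the x axis of mat, either way round below 0.2 rad and z of plate in the frame of mat below 0.007 m and angle between plate's own z axis and vertical below 0.06 rad and linear speed of plate below 0.02 m/s and distance of each of valve_red, valve_yellow, valve_green, valve_blue from where it was at the start of the episode below 0.015 m and angle between each of valve_red, valve_yellow, valve_green, valve_blue's own z axis and vertical below 0.1 rad), for 0.2 s.
At the end, for the whole second after the job is handed in: Each valve stands upright (within 0.1 rad) on the floor of the nest of its cap's colour, its centre within 13.5 mm of the nest's; the keeper plate lies flat and lengthwise on the mat (centre within 25 mm along and 28 mm across, turned less than 0.2 rad); all at rest (x of plate in the frame of mat between -0.025 and 0.025 m and y of plate in the frame of mat between -0.028 and 0.028 m and angle between the x axis of plate and the x axis of mat, either way round below 0.2 rad and z of plate in the frame of mat below 0.007 m and angle between plate's own z axis and vertical below 0.06 rad and linear speed of each of plate, valve_red, valve_yellow, valve_green, valve_blue below 0.02 m/s and horizontal distance between valve_red and nest_red below 0.0135 m and z of valve_red in the frame of nest_red between 0.001 and 0.007 m and angle between each of valve_red, valve_yellow, valve_green, valve_blue's own z axis and vertical below 0.1 rad and horizontal distance between valve_yellow and nest_yellow below 0.0135 m and z of valve_yellow in the frame of nest_yellow between 0.001 and 0.007 m and horizontal distance between valve_green and nest_green below 0.0135 m and z of valve_green in the frame of nest_green between 0.001 and 0.007 m and horizontal distance between valve_blue and nest_blue below 0.0135 m and z of valve_blue in the frame of nest_blue between 0.001 and 0.007 m); the robot touches nothing.
It fails at once if a valve is tipped by more than 0.6 rad (angle between any of valve_red, valve_yellow, valve_green, valve_blue's own z axis and vertical above 0.6 rad).
It fails at once if the keeper plate is tilted by more than 0.3 rad (angle between plate's own z axis and vertical above 0.3 rad).
It also fails if it takes over 107 s, if anything falls off the work surface, if the arm or the gripper's body presses on something with over 40 N, if the wrist force passes 120 N, or if a joint passes its speed limit or range.

## Robot

A 6-joint arm with a two-finger parallel gripper is mounted at the origin on the work surface. World frame = base frame: x ahead of the robot, y to its left, z up, the work surface at z = 0. Lengths are in mm, angles in rad, forces in N, time in s.
With the tool pointing down it reaches from about 275 to 825 mm from the base axis. Payload 5.2 kg.
Tool frame: the origin (TCP) lies at the very end of the fingers, on their centre line; the grasp point (between the pads) lies 19 mm behind it; z points along the fingers, y is the line along which they close (so a half turn about z gives the same grasp; the last joint's range is limited). The gripper opens to 93 mm and grips with 3 to 60 N. Pads are 15 mm wide; open, the fingers measure 128 mm over their backs; the gripper's body (75 mm by 188 mm) begins 65 mm behind the grasp point.
Start: joints at [0.94, 0.259, 1.535, -0, 1.348, -0.203], TCP at [228.158, 500.449, 218.653] pointing down, gripper open.
Joint ranges: [-3.14, 3.14], [-0.91, 2.08], [0.19, 2.58], [-1.22, 4.36], [0.22, 2.71], [-3.12, 3.12]. Speed limits (rad/s): [2.57, 2.57, 3.14, 3.14, 3.14, 3.14].

## Interface

Orientations are given as [roll, pitch, yaw] about the fixed x, y, z axes, in that order (R = Rz(yaw) Ry(pitch) Rx(roll)).
In Python, from bench import robot gives the robot as it stands. The module is installed in compiled form; this text tells all that it offers. Calls block until the motion is done:
- robot.move_ptp(position, orientation): joint-space move of the TCP to a pose.
- robot.move_linear(position, ori=None, speed=150, f_stop=None): straight line of the TCP; ori=None keeps the orientation; speed is the mean speed in mm/s. With f_stop (N) it stops when the force on the tool has changed by that much, and returns True; else False.
- robot.move_j(angles): joint-space move.
- robot.move_gripper(opening): opening from 0.0 (shut) to 1.0 (fully open); the grip force is fixed at half the most; returns when the fingers have stopped.
- robot.sleep(seconds).
- robot.inverse_kinematics(position, orientation): joint angles nearest the present ones, or None.
- robot.get_image(name): name is "scene" or "top" or "wrist"; returns a dict with "img" (384x512x3 uint8, blue, green, red), "fovy" (degrees; the focal length in pixels is half the picture's height over the tangent of half this angle, whatever the lens; pixels are square), "cx", "cy" (the principal point, pixels), "eye" and "orientation" of the camera in the world. Camera axes: x right, y down, z forward; pixel columns grow to the right and rows downward; lengths in mm; the calibration is good to about 2 mm. A picture is of the moment at which its call begins. There is no depth.
A pose or a line that the arm cannot do raises robot.MotionError and nothing moves.
- robot.hand_in(): hands the job in; it is judged then, once.
Readings, each from a call of its own:
- robot.current_t(): time.
- robot.current_qpos(): joint angles.
- robot.current_joint_vel(): joint speeds.
- robot.current_joint_efforts(): joint torques, N m.
- robot.current_tcp_pos(): TCP position.
- robot.current_eef_rot(): TCP orientation.
- robot.current_contact_force(): force on the tool from outside, world axes, zero at the start.
- robot.current_ft_torque(): the same for the moment, N m.
- robot.current_gripper_width(): opening from 0.0 (shut) to 1.0 (fully open).
- robot.current_finger_force(): force on a finger pad.
Only numpy, scipy, OpenCV 4.12 (cv2) and the standard library are available. Lean on these libraries where they do the work, as an engineer would, in place of code of your own. Each camera call takes 0.05 s, during which the arm holds its last target. There are 200 camera calls.

## Working session

There is one attempt and no reset: what is moved stays moved. The work goes in short steps, each a Python script; the robot and the scene stay as the last script left them, time stands still between calls to the robot, and variables do not carry over. Pictures are saved under pics/ and viewed, at most 14 in all, crops included, and the job is handed in when it is done.

```bash
mkdir -p pics; python3 - <<'E'
from bench import robot
import cv2
for n in("top","scene"):
    d=robot.get_image(n); cv2.imwrite(f"pics/{n}0.png",d["img"])
    print(n,{k:v for k,v in d.items() if k!="img"})
print(robot.current_eef_rot(),robot.current_t())
E
```

```text
top {'fovy': 46.39416002729116, 'cx': 256.4516642424376, 'cy': 198.05544395043782, 'eye': array([438.99485887,   7.35137395, 912.43997118]), 'orientation': array([-3.02484007,  0.00459586, -1.56353327])}
scene {'fovy': 57.03963463743434, 'cx': 254.03644108362388, 'cy': 198.8984059329418, 'eye': array([1000.33447514,  157.96883563,  506.00075849]), 'orientation': array([-2.32435846e+00,  1.63786586e-03,  1.93377414e+00])}
[-3.14002846e+00 -3.19255647e-04  2.71378823e+00] 0.1
```

View pics/top0.png

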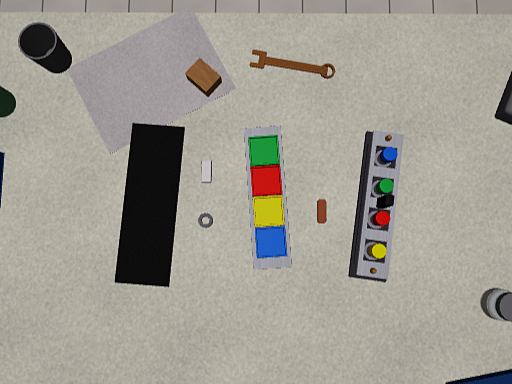

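View pics/scene0.png

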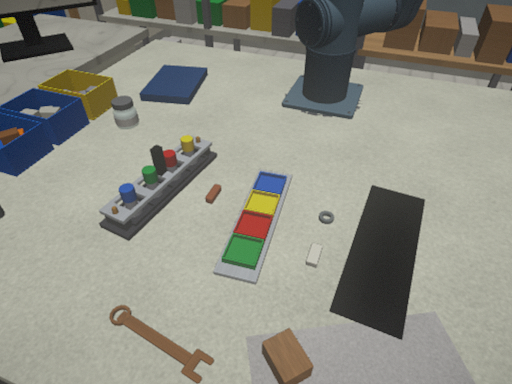

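Top view: plate and rack at right (caps blue (389,154), green (386,186), red (382,218), yellow (378,251), black post at about (385,201)). The rail with its nests (green, red, yellow, blue from the top) is near (267,197), and the mat is near (150,205).

```bash
cat > h.py <<'E'
import numpy as np, cv2
from scipy.spatial.transform import Rotation as Rot
def ray(d,uv):
    f=d["img"].shape[0]/2/np.tan(np.radians(d["fovy"])/2)
    u,v=np.array(uv,float).reshape(-1,2).T
    c=np.c_[(u-d["cx"])/f,(v-d["cy"])/f,np.ones(len(u))]
    return Rot.from_euler("xyz",d["orientation"]).apply(c)
def onz(d,uv,z):
    r=ray(d,uv); e=np.array(d["eye"]); return (e+r*((z-e[2])/r[:,2])[:,None])[:,:2]
HUE={"red":[(0,8),(172,180)],"yellow":[(22,35)],"green":[(50,80)],"blue":[(100,125)]}
def cmask(img,c,vmin=60,smin=120):
    h=cv2.cvtColor(img,cv2.COLOR_BGR2HSV); m=0
    for a,b in HUE[c]: m=m|cv2.inRange(h,(a,smin,vmin),(b,255,255))
    return m
def blob(m):
    cs=cv2.findContours(m,cv2.RETR_EXTERNAL,cv2.CHAIN_APPROX_NONE)[0]
    return max(cs,key=cv2.contourArea)
def win(img,x0,x1,y0,y1):
    o=np.zeros_like(img); o[y0:y1,x0:x1]=img[y0:y1,x0:x1]; return o
E
python3 - <<'E'
from h import *
from bench import robot
d=robot.get_image("top"); im=d["img"]
np.set_printoptions(precision=1,suppress=True)
g=(win(255-cv2.cvtColor(im,cv2.COLOR_BGR2GRAY),100,195,118,292)>225).astype(np.uint8)*255
r=cv2.minAreaRect(onz(d,blob(g)[:,0],3).astype(np.float32)); print("mat",r)
for c in HUE:
    k=blob(cmask(win(im,240,295,120,275),c)); r=cv2.minAreaRect(onz(d,k[:,0],20).astype(np.float32)); print("nest",c,r)
for c in HUE:
    w=win(im,345,410,125,285); m=cmask(w,c); k=blob(m)
    vals=im.max(2)[m>0]; t=(np.percentile(vals,90)+np.percentile(vals,5))/2
    k2=blob(m&((im.max(2)>t).astype(np.uint8)*255))
    print("cap",c,cv2.minEnclosingCircle(k2),cv2.contourArea(k2),cv2.contourArea(k), onz(d,cv2.minEnclosingCircle(k2)[0],74))
cv2.imwrite("pics/c1.png",cv2.resize(im[122:287,340:415],None,fx=3.5,fy=3.5,interpolation=cv2.INTER_NEAREST))
E
```

```text
mat ((534.5946044921875, 230.02719116210938), (108.696044921875, 326.98870849609375), 85.9145736694336)
nest red ((580.7691040039062, -6.335666656494141), (61.57685470581055, 59.79310989379883), 4.514643669128418)
nest yellow ((519.1696166992188, -11.237117767333984), (61.449867248535156, 59.82896041870117), 4.485351085662842)
nest green ((642.0488891601562, -1.5482902526855469), (59.90104675292969, 59.364288330078125), 4.534724712371826)
nest blue ((457.52960205078125, -16.091506958007812), (60.355918884277344, 59.80607604980469), 4.635752201080322)
cap red ((382.5, 217.5), 7.106435298919678) 135.0 157.0 [[ 502.2 -224.3]]
cap yellow ((378.7622985839844, 250.68032836914062), 7.423677444458008) 150.0 182.5 [[ 440.5 -215.8]]
cap green ((386.34210205078125, 185.13157653808594), 6.753474712371826) 124.5 147.0 [[ 563.5 -233.1]]
cap blue ((389.72222900390625, 153.27777099609375), 6.842682838439941) 125.5 144.5 [[ 624.8 -241.2]]
```

View pics/c1.png

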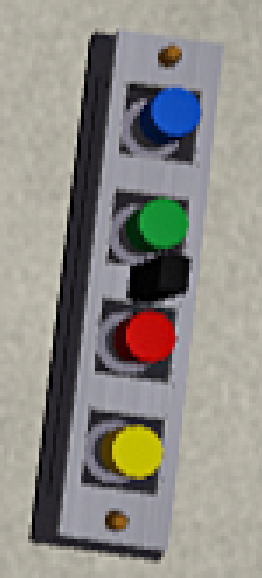

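The crop shows the caps standing well inside the plate holes, with the brass dowels at both ends. All measurements give a consistent 62 mm spacing. I'll go above the plate and refine with the wrist camera.

```bash
python3 - <<'E'
from h import *
from bench import robot
np.set_printoptions(precision=3,suppress=True)
d=robot.get_image("top"); p=onz(d,[(388.6,137.9),(373.4,270.6)],56); print("dowels",p,p.mean(0),np.linalg.norm(p[0]-p[1]))
for y in(-0.137,np.pi-.137):
    for q in([532.8,-228.6,200],[534,230,150],[457,-16,60],[642,-2,60],[440,-216,45]): print(y,robot.inverse_kinematics(q,[np.pi,0,y]))
q=robot.current_qpos()
robot.move_ptp([532.8,-228.6,230],[np.pi,0,np.pi-.137]); print(robot.current_t())
d=robot.get_image("wrist"); print(d["eye"],d["orientation"]); cv2.imwrite("pics/w1.png",d["img"])
E
```

```text
dowels [[ 659.42  -245.176]
 [ 403.101 -209.613]] [ 531.261 -227.394] 258.7737030453555
-0.137 [-0.598  0.324  1.49  -0.     1.327  1.11 ]
-0.137 [ 0.215  0.367  1.556 -0.     1.218  1.923]
-0.137 [-0.28   0.274  1.959 -0.     0.909  1.428]
-0.137 [-0.177  0.555  1.493 -0.     1.094  1.531]
-0.137 [-0.684  0.347  1.896 -0.     0.898  1.023]
3.004592653589793 [-0.598  0.324  1.49   0.     1.327 -2.031]
3.004592653589793 [ 0.215  0.367  1.556  0.     1.218 -1.219]
3.004592653589793 [-0.28   0.274  1.959  0.     0.909 -1.714]
3.004592653589793 [-0.177  0.555  1.493  0.     1.094 -1.61 ]
3.004592653589793 [-0.684  0.347  1.896  0.     0.898 -2.118]
2.9833
[ 465.041 -218.941  394.995] [ 2.892 -0.     1.435]
```

View pics/w1.png

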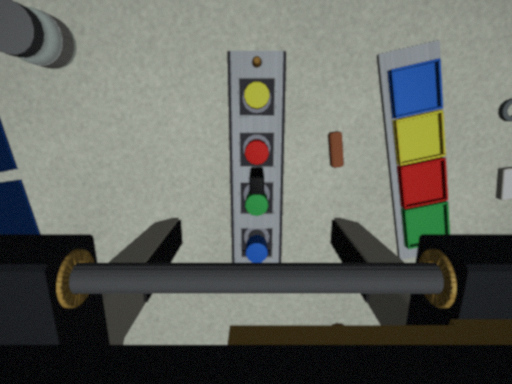

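The wrist view shows the row vertical at column ~257 (yellow (257,95), red (257,152)), so the yaw matches. Next I compare positions numerically and grip if they agree.

```bash
python3 - <<'E'
from h import *
from bench import robot
np.set_printoptions(precision=2,suppress=True)
d=robot.get_image("wrist"); im=win(d["img"],225,290,40,225)
a=-.137; ux=np.array([np.cos(a),np.sin(a)]); uy=np.array([-ux[1],ux[0]])
P=[]
for c in("yellow","red","green"):
    k=blob(cmask(im,c)); e=cv2.minEnclosingCircle(k); p=onz(d,e[0],74)[0]; q=p-[532.8,-228.6]; print(c,e,p,q@ux,q@uy)
# dowel near yellow, post top at z=106
p=onz(d,(257,61),56)[0]-[532.8,-228.6]; print("dowel",p@ux,p@uy)
g=cv2.cvtColor(im,cv2.COLOR_BGR2GRAY)
print(g[166:175,246:270])
E
```

```text
yellow ((256.5, 94.38888549804688), 13.62038803100586) [ 440.52 -215.  ] -93.27410211988807 0.8743498546297462
red ((256.5, 152.1521759033203), 12.646257400512695) [ 501.64 -223.29] -31.596970254082308 0.9997477539287554
green ((256.365234375, 203.98226928710938), 11.759172439575195) [ 561.91 -231.64] 29.2483999467683 0.9648194316006286
dowel -129.56197579661716 1.384632464631515
[[112 111 110 108 102  86  67  59  63  57  58  60  58  55  56  61  80  91
   94 101 100 100  98  96]
 [140 138 138 133 119  86  63  53  50  50  51  48  51  48  46  57  84 111
  125 129 131 131 129 127]
 [148 146 141 132 102  64  32  21  25  19  24  24  22  19  22  32  70 112
  137 146 146 144 144 139]
 [147 144 141 127  89  42   8   7   9   4   6   6  12   7   5  17  58 111
  139 146 146 147 146 142]
 [147 145 140 123  81  34   4   5   0   4   0   1  14   5   6  19  50 106
  137 147 149 147 146 142]
 [147 143 138 118  75  32   4   2   6   3  11   7   5   3   8   8  46  99
  133 145 149 146 145 143]
 [147 145 137 109  62  22   6   3   4   0   4   1   2   5   2   4  39  84
  123 145 149 147 147 143]
 [148 145 136 107  58  15   7   1  11   4   8   7   3   4   5   6  29  72
  118 143 146 148 148 142]
 [147 143 137 102  54  11  13   0   2   1   3   7   2   2   0   9  27  71
  117 142 148 149 146 142]]
```

Both views agree within about 1 mm. Gripping the post, lifting straight up and carrying the plate to the mat.

```bash
python3 - <<'E'
from h import *
from bench import robot
np.set_printoptions(precision=2,suppress=True)
pi=np.pi; C=[532.5,-228.0]; o=[pi,0,pi-.137]
robot.move_linear(C+[130],o,200)
print("touch",robot.move_linear(C+[79],speed=80,f_stop=8))
robot.move_gripper(0); print(robot.current_gripper_width()*93,robot.current_finger_force(),robot.current_contact_force())
robot.move_linear(C+[100],speed=40); print(robot.current_contact_force(),robot.current_ft_torque(),robot.current_tcp_pos())
robot.move_linear(C+[165],speed=80)
print(robot.current_t())
for n in("wrist","scene"): cv2.imwrite(f"pics/l_{n}.png",robot.get_image(n)["img"])
E
```

```text
touch False
15.729373464220464 29.992976188659668 [-0.05  0.19 -0.84]
[ 0.51  0.37 -1.67] [ 0.03  0.   -0.04] [ 532.45 -228.01  100.1 ]
7.3333
```

View pics/l_scene.png

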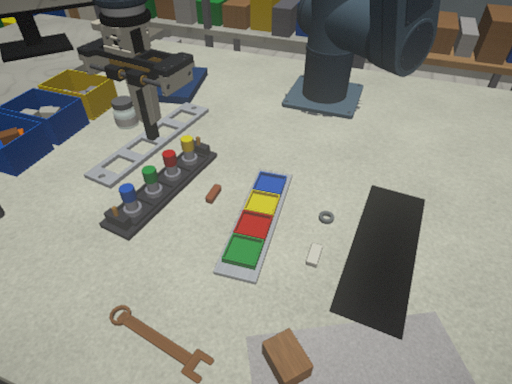

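The scene picture shows the plate level and clear, with all four valves still upright in the rack. On to the mat.

```bash
python3 - <<'E'
from h import *
from bench import robot
np.set_printoptions(precision=2,suppress=True)
pi=np.pi; C=[534.6,230.]; o=[pi,0,pi-.0714]
robot.move_linear(C+[165],o,180)
robot.move_linear(C+[60],speed=120)
print("touch",robot.move_linear(C+[43],speed=20,f_stop=4),robot.current_tcp_pos(),robot.current_contact_force())
robot.move_gripper(1.0); robot.sleep(.1)
robot.move_linear(C+[130],speed=200); print(robot.current_t())
robot.move_ptp([560,100,200],[pi,0,pi-.0714])
for n in("top",): cv2.imwrite(f"pics/p_{n}.png",robot.get_image(n)["img"])
print(robot.current_t())
E
```

```text
touch True [534.42 230.03  45.75] [ 0.18 -1.41  3.5 ]
13.7917
14.4917
```

View pics/p_top.png

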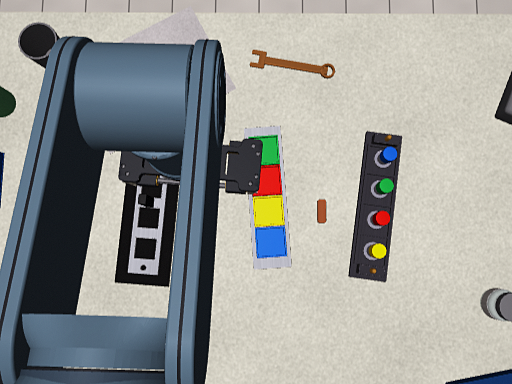

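The top view shows the plate on the mat (lower end at (143,268), square to the mat) and the valves undisturbed at (389,154), (386,187), (382,219), (378,251). Now the first valve.

```bash
cat > mv.py <<'E'
from h import *
from bench import robot
pi=np.pi; a=-.137
off={"yellow":-93,"red":-31,"green":31,"blue":93}
nest={"red":(580.8,-6.3),"yellow":(519.2,-11.2),"green":(642.0,-1.5),"blue":(457.5,-16.1)}
def go(c):
    s=[532.5+off[c]*np.cos(a),-228+off[c]*np.sin(a)]; n=list(nest[c]); o1=[pi,0,pi+a]; o2=[pi,0,pi+.079]
    robot.move_ptp(s+[125],o1)
    if robot.move_linear(s+[43],speed=100,f_stop=10): print("bump"); return False
    robot.move_gripper(0); w=robot.current_gripper_width()*93; print(c,"w",w)
    if not 25<w<31: return False
    robot.move_linear(s+[130],speed=100); 
    robot.move_linear(n+[130],o2,180)
    robot.move_linear(n+[52],speed=110)
    t=robot.move_linear(n+[42],speed=15,f_stop=3); print("touch",t,robot.current_tcp_pos().round(1),robot.current_gripper_width()*93)
    robot.move_gripper(1.0)
    robot.move_linear(n+[125],speed=150); print(robot.current_t()); return True
E
python3 - <<'E'
from mv import *
go("green")
cv2.imwrite("pics/g.png",robot.get_image("scene")["img"])
E
```

```text
green w 27.277421266851377
touch True [642.   -1.3  43.7] 28.008481848986072
23.55
```

View pics/g.png

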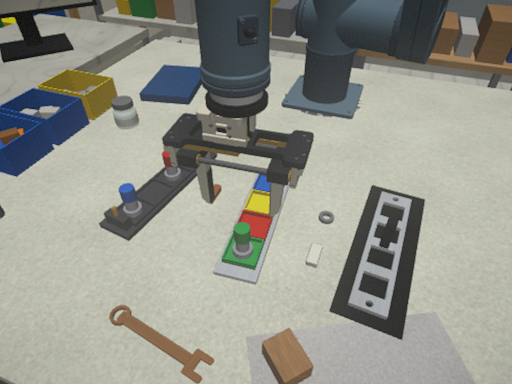

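The green valve stands in its nest (242,245), and the plate lies flat and centred on the mat. 9 s per valve leaves ample time for the others.

```bash
python3 - <<'E'
from mv import *
for c in("red","yellow","blue"):
    if not go(c): break
robot.move_ptp([330,-320,220],[pi,0,pi+a])
for n in("top","scene"):
    d=robot.get_image(n); cv2.imwrite(f"pics/e_{n}.png",d["img"])
    if n=="top":
        T=d
print(robot.current_t())
im=T["img"]; g=cv2.cvtColor(im,cv2.COLOR_BGR2GRAY)
m=(win(g,112,190,118,292)>100).astype(np.uint8)*255
mat=np.zeros_like(m); cv2.fillConvexPoly(mat,np.int32([(135,127),(183,129),(167,283),(118,280)]),255)
print("plate",cv2.minAreaRect(onz(T,blob(m&mat)[:,0],11).astype(np.float32)))
E
```

```text
red w 27.436369549260025
touch True [580.8  -6.1  43.7] 27.320297106991084
32.325
yellow w 27.40242818428685
touch True [519.2 -11.   43.7] 27.15706503071505
40.9417
blue w 27.3170938718696
touch True [457.5 -15.9  43.7] 27.386062679757877
49.9083
51.3
plate ((535.14501953125, 228.36465454101562), (59.68122863769531, 286.31768798828125), 85.89948272705078)
```

View pics/e_top.png

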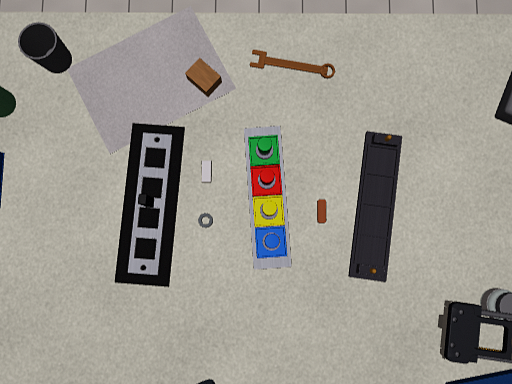

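View pics/e_scene.png

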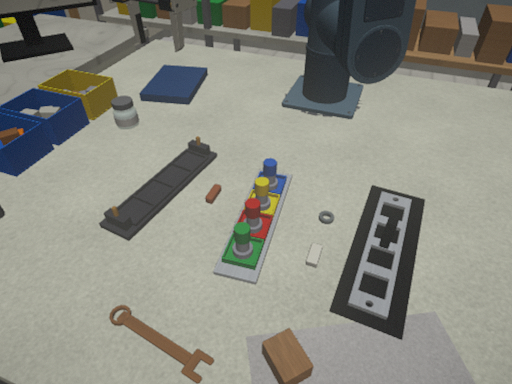

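All four valves stand upright in the nests of their own colour (caps near (264,148), (266,179), (269,209), (272,240) in the top view). The plate is within 2 mm of the mat's centre and parallel to it. The arm is clear of everything.

```bash
python3 -c "
from bench import robot
print(robot.hand_in())"
```

```text
the job is handed in; nothing more can be done
None
```

I handed the job in at about 51 s of the 107 s limit: the keeper plate lies flat on the mat within about 2 mm of its centre, and all four valves stand upright in the nests of their own colours; the hand-in call returned no verdict.

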